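Reset the tripped breaker in the bench supply box

TASK

One of the three breakers in the bench supply box has tripped: its toggle stands half-way while the other two lean over to on, away from the robot. Reset it by feel, without forcing the toggle: press it towards the robot, fully off, right up against its stop so that the latch takes, then throw it fully on like its neighbours, and shut the clear hinged cover. Leave the other breakers on and the things around the box where they are.

Things in the scene. Friction and masses are not known exactly. Their poses are not given: they have to be found in the camera images.
- supply_box: grey plastic bench supply box, fixed to the bench, 240 mm (x) by 310 mm (y), 120 mm high to its level top plate; origin at the centre of its underside on the bench; x points away from the robot across the box, y along the row of breakers, z up.
- plate (a point): point on the top plate in the middle of the row of three breakers; axes as the box. The breakers stand along y at -78, 0 and +78 mm from here, in any order. Each has a white raised front, 56 mm (x) by 74 mm (y), its face 12 mm above the plate, with the toggle in the middle, and lower white flanges, 112 mm (x) overall, 4 mm high.
- breaker_tripped: the tripped breaker; origin on the plate below its toggle, axes as the box. Its toggle goes towards OFF lightly, then against a steady 5 to 8 N (40 mm from the pivot) until the force rises sharply at the stop, and stays off when let go. Thrown back it resists with 5 to 10 N, less and less, passes dead centre at +0.18 rad and its own spring carries it to ON. More than 20 N on the toggle breaks it.
- toggle_tripped (a joint): its toggle. Angle in rad about a level axis along the row, 18 mm below the plate: 0 = upright (start), positive = leaning away from the robot (+x, ON), negative = towards it (-x, OFF). Until reset a latch bars it at +0.05 however hard it is pushed. Its rigid OFF stop lies anywhere from -0.22 to -0.56 (feel for it); the latch takes only in the last 1 to 2 mm before it. ON is a rigid stop at +0.36.
- toggle_tripped_end (a point): middle of the free end of the tripped breaker's black toggle. Its grip (the last 24 mm) is 22 mm wide (y) and 12 mm thick; below, it is 16 by 11 mm. Pivot to end 56 mm: upright, the end stands 38 mm above the plate, 26 mm above the breaker's face. Axes: z along the toggle to its end, y along the row.
- toggle_a (a joint): toggle of healthy breaker a, same shape. Angle in rad about a level axis along the row, 18 mm below the plate: 0 = upright, positive = leaning away from the robot (+x, ON), negative = towards the robot (-x, OFF). On, at +0.36, against its stop; about 3 N could move it.
- toggle_b (a joint): toggle of healthy breaker b, same shape. Angle in rad about a level axis along the row, 18 mm below the plate: 0 = upright, positive = leaning away from the robot (+x, ON), negative = towards the robot (-x, OFF). On, at +0.36, against its stop; about 3 N could move it.
- toggle_a_end (a point): middle of the free end of healthy breaker a's toggle (same shape as the tripped one's); axes as for that.
- toggle_b_end (a point): middle of the free end of healthy breaker b's toggle (same shape as the tripped one's); axes as for that.
- cover_hinge (a point): middle of the cover's hinge line, which runs along the box's y on the plate, 78 mm beyond the row of toggles (+x) and 6 mm above the plate; axes as the box.
- cover (a joint): clear plastic cover, a shallow dome 264 mm wide (y), 130 mm from hinge to front edge, 48 mm deep, 120 g, with grey rim and pull tab (50 by 12 mm, middle of the front edge). Angle in rad: 0 = shut over the breakers, 1.78 = open beyond the row (start), leaning back against its stop. Let go above about 1.1 it falls back open, below that it falls shut in about a second.
- cover_edge (a point): middle of the cover's outer top edge at its front: with the cover shut, 130 mm from the hinge towards the robot and 48 mm above the plate; with the cover open it is the upper edge of the face turned away from the robot. Axes: -x from the hinge to the front edge, z out of the outer face (away from the robot when open).
- jar_center (a point): bystander: glass jar with steel lid, 72 mm across, 105 mm high, beside the box; centre, half-way up.
- tin_center (a point): bystander: tin can, 66 mm across, 75 mm high, beside the box; centre, half-way up.
- screwdriver_mid (a point): bystander: screwdriver 190 mm long lying on the bench beside the box; point near its middle, 12 mm above the bench.

How it is judged:
By the outcome, as a careful person would: the job done as asked, in the order asked, and still so for the second after the job is handed in, with the robot touching nothing.
It also fails if it takes over 56 s, if anything falls off the work surface, if the arm or the gripper's body presses on something with over 40 N, if the wrist force passes 120 N, or if a joint passes its speed limit or range.

ROBOT

A 7-joint arm with a two-finger parallel gripper is mounted at the origin on the work surface. World frame = base frame: x ahead of the robot, y to its left, z up, the work surface at z = 0. Lengths are in mm, angles in rad, forces in N, time in s.
With the tool pointing down it reaches from about 425 to 925 mm from the base axis. Payload 6.8 kg.
Tool frame: the origin (TCP) lies at the very end of the fingers, on their centre line; the grasp point (between the pads) lies 19 mm behind it; x points along the fingers, y is the direction in which the jaws open and shut, and the axes are right-handed (so a half turn about x gives the same grasp; the last joint's range is limited). The gripper opens to 85 mm and grips with 20 to 120 N. Pads are 22 mm wide; open, the fingers measure 114 mm over their backs; the gripper's body (76 mm by 85 mm) begins 54 mm behind the grasp point. The pads swing forward as they close: fully open they stand 13 mm farther back than shut.
Start: joints at [-1.241, 0.477, 0.022, 1.555, -0.011, 1.109, -0.083], TCP at [286.164, 611.357, 231.308] pointing down, gripper open.
Joint ranges: [-2.96, 2.96], [-0.34, 2.1], [-1.41, 1.46], [0.24, 2.44], [-1.37, 4.51], [0.17, 1.92], [-2.96, 2.96]. Speed limits (rad/s): [2.39, 2.39, 3.14, 3.14, 3.14, 3.14, 3.14].

INTERFACE

Orientations are given as a unit quaternion [w, x, y, z].
In Python, from workcell import sensors, capture, ticket gives the robot as it stands.
- The arm moves only by the tool servo_tool, never from a script. Its argument "series" is a list of rows, each an object with "slide": the shift along the tool's x, y, z in mm, a list of three; "delta_rot": the turn, a rotation vector about the tool's x, y, z in degrees, a list of three; "hand": the finger opening in mm, from 0 to 85.4. A call has 1 to 20 rows; each row shifts and turns the commanded pose from where the row before left it, along the tool's axes as they then stand; what a row does not reach is not made up. A row lasts 1/8 s, in which the tool goes at most 62.5 mm and 10.7 degrees, less where a joint would pass 70% of its speed; a pose out of reach is approached as far as the arm can. A call is refused whole if a number of a shift passes 62.5 or a number of a turn 10.7, either way. A call with a gripper value outside its range is refused whole. The fingers move at their own pace and stop on an object; "squeeze" is the grip in N (left out, the last holds). Time passes only in rows, so rows that do not move let the fingers close. It gives the time, the measured TCP pose, the force and the opening at its end, in the units of the state.
- sensors.state(): the state, without advancing time (a new reading comes with each control period).
- capture(name): name is "scene" or "top"; returns a dict with "color" (400x640x3 uint8, red, green, blue), "K" (3x3 intrinsics, pixels), "k1" (the pictures are not rectified: a ray, as slopes to the right and down, at radius r is drawn at 1 + k1 r^2 times it, then the intrinsics apply), "rvec" (rotation vector, rad) and "tvec" (3), from world to camera coordinates, as OpenCV has them. Camera axes: x right, y down, z forward; pixel columns grow to the right and rows downward; lengths in mm; the calibration is good to about 2 mm. A picture is of the moment at which its call begins. There is no depth.
- ticket.job_done(): hands the job in, once; it reports no verdict.
The state is a dict: "time_s": time; "joint_pos": joint angles; "qd": joint speeds; "joint_torque": joint torques, N m; "ee_pos": TCP position; "tcp_rot": TCP orientation; "contact_force": force on the tool from outside, world axes, zero at the start; "ft_torque": the same for the moment, N m; "gripper_width": finger opening in mm.
Only numpy, scipy, OpenCV 4.12 (cv2) and the standard library are available. Lean on these libraries where they do the work, as an engineer would, in place of code of your own. Each camera call takes 0.05 s, during which the arm holds its last target.

## Working session

There is one attempt and no reset: what is moved stays moved. The work goes in short steps, Python scripts to look and compute and a tool call to move; the robot and the scene stay as the last step left them, time stands still between calls to the robot, and variables do not carry over. Pictures are saved under pics/ and viewed, and the job is handed in when it is done.

Besides the shell and the picture viewer there is one more tool, called after "Emit:" as name(argument=value, ...) on one line, values as JSON. servo_tool: Moves the arm, as the interface text tells. Its arguments: {"type":"object","properties":{"series":{"type":"array","items":{"type":"object","properties":{"slide":{"type":"array","items":{"type":"number"}},"delta_rot":{"type":"array","items":{"type":"number"}},"hand":{"type":"number"}}}},"squeeze":{"type":"number"}},"required":["series"]}

```bash
mkdir -p pics; ls; python3 - <<'E'
from workcell import sensors, capture, ticket
import cv2, pickle
print(sensors.state())
for n in ("scene","top"):
    c=capture(n); pickle.dump(c,open(f"pics/{n}0.pkl","wb"))
    cv2.imwrite(f"pics/{n}0.png",c["color"][:,:,::-1]); print(n,c["K"],c["k1"],c["rvec"],c["tvec"])
E
```

```text
pics
{'time_s': 0.0, 'joint_pos': array([-1.241112  ,  0.47782615,  0.02233357,  1.55650115, -0.0114802 ,
        1.10931072, -0.08310288]), 'qd': array([-3.01924516e-05,  1.32285911e-03,  3.32405851e-04,  1.51249877e-03,
        2.13534761e-04,  6.11344316e-04,  5.95648935e-04]), 'joint_torque': array([ 2.90446669e-04, -5.96472967e+01,  1.60828885e+00, -2.81193334e+01,
        1.25757518e-02,  9.57451179e-03,  3.39736653e-05]), 'ee_pos': array([285.90877651, 610.76906265, 230.2871717 ]), 'tcp_rot': array([ 0.69014467,  0.1528642 ,  0.69032816, -0.15420737]), 'contact_force': array([0.47917255, 0.62725279, 0.04731892]), 'ft_torque': array([-0.03616777,  0.02113074,  0.01973355]), 'gripper_width': 85.28568067245065}
scene [[443.58649094   0.         315.57749883]
 [  0.         443.58649094 194.78452915]
 [  0.           0.           1.        ]] -0.051180683069315634 [ 2.45592746  0.57720246 -0.20974542] [-450.93143319  -87.78601445 1317.9691738 ]
top [[460.98467866   0.         324.38052404]
 [  0.         460.98467866 206.58252026]
 [  0.           0.           1.        ]] -0.0323450498070637 [ 2.19171115 -2.13863105  0.10273685] [ -12.82658363  508.74055698 1325.43939857]
```

View pics/scene0.png

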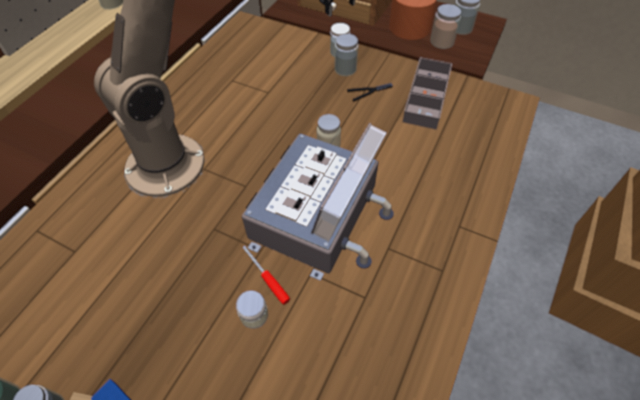

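View pics/top0.png

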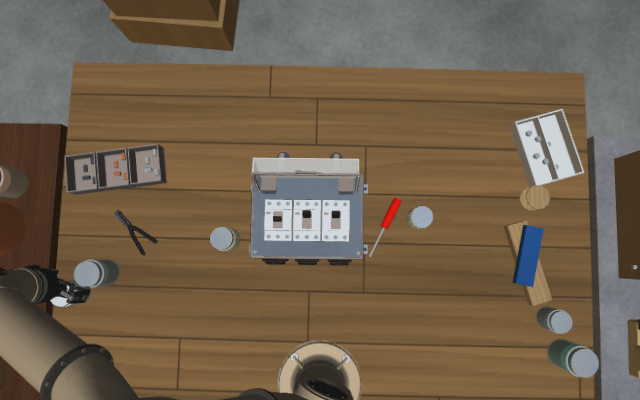

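```bash
cat > h.py <<'E'
import numpy as np, cv2, pickle
from scipy.spatial.transform import Rotation as R
def dist(c): return np.array([c["k1"],0,0,0,0.])
def proj(c,P):
    return cv2.projectPoints(np.array(P,float).reshape(-1,3),np.array(c["rvec"],float),np.array(c["tvec"],float),np.array(c["K"]),dist(c))[0].reshape(-1,2)
def ray(c,uv):
    n=cv2.undistortPoints(np.array(uv,float).reshape(-1,1,2),np.array(c["K"]),dist(c)).reshape(-1,2)
    M=cv2.Rodrigues(np.array(c["rvec"],float))[0]; o=-M.T@np.array(c["tvec"],float).ravel()
    d=np.c_[n,np.ones(len(n))]@M
    return o,d
def onz(c,uv,z):
    o,d=ray(c,uv); return o+d*((z-o[2])/d[:,2])[:,None]
def tool(q):
    M=R.from_quat(np.array(q)[[1,2,3,0]]).as_matrix(); return M
E
python3 - <<'E'
import pickle,cv2
from h import *
for n,(a,b,c_,d) in {"scene":(120,280,230,400),"top":(140,275,235,380)}.items():
    c=pickle.load(open(f"pics/{n}0.pkl","rb")); im=c["color"][a:b,c_:d,::-1]
    im=cv2.resize(im,None,fx=4 if n=="scene" else 5,fy=4 if n=="scene" else 5,interpolation=cv2.INTER_CUBIC)
    im=im[:600,:800]; cv2.imwrite(f"pics/{n}0z.png",im); print(im.shape)
c=pickle.load(open("pics/top0.pkl","rb"))
im=c["color"].astype(int)
w=(im.min(2)>200).astype(np.uint8); w[:195]=0; w[250:]=0; w[:,:255]=0; w[:,360:]=0
cs=cv2.findContours(w,cv2.RETR_EXTERNAL,cv2.CHAIN_APPROX_NONE)[0]
for k in cs:
    if cv2.contourArea(k)>50:
        r=cv2.minAreaRect(k); print(r,onz(c,[r[0]],124))
E
```

```text
(600, 680, 3)
(600, 725, 3)
((277.5, 235.0), (8.0, 25.0), 90.0) [[418.56898243 123.59384938 124.        ]]
((335.0, 220.0), (40.0, 26.0), 90.0) [[463.01259797 -30.88768774 124.        ]]
((307.0, 220.0), (40.0, 26.0), 90.0) [[461.16179963  44.98119712 124.        ]]
((278.0, 214.5), (29.0, 26.0), 90.0) [[474.19687011 124.17995443 124.        ]]
```

View pics/scene0z.png

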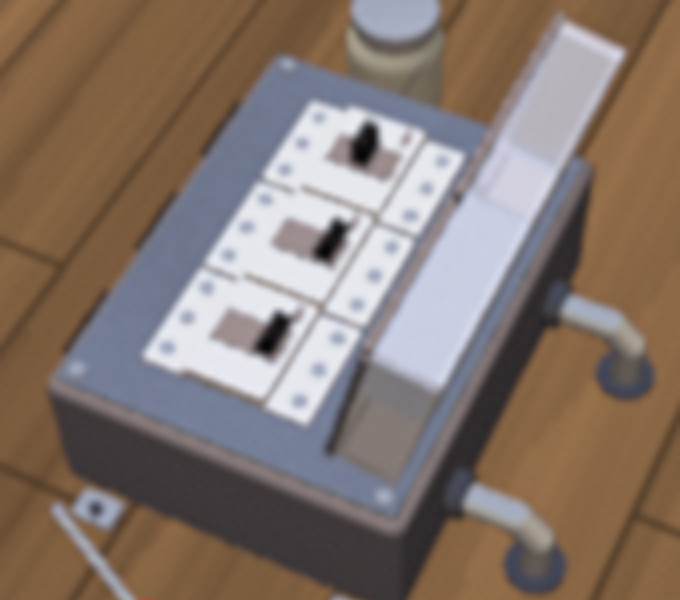

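View pics/top0z.png

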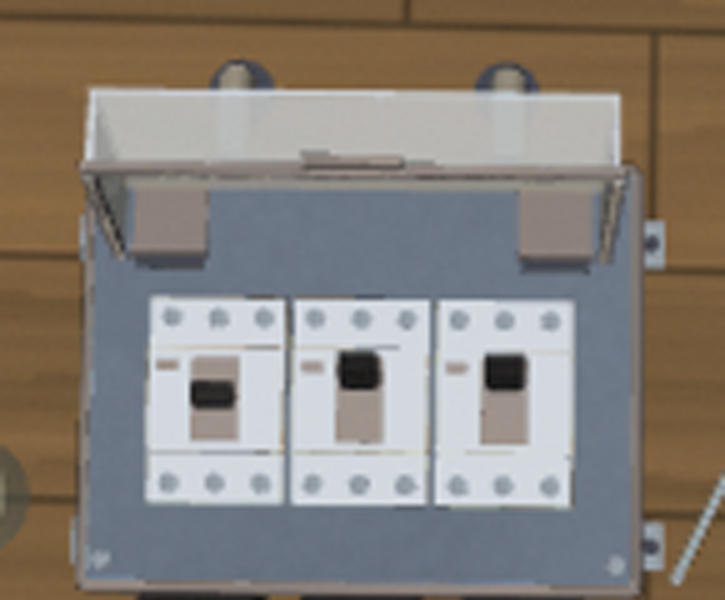

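```bash
python3 - <<'E'
from h import *
t=pickle.load(open("pics/top0.pkl","rb")); s=pickle.load(open("pics/scene0.pkl","rb"))
zt=lambda a:np.array(a,float)/5+[235,140]-.4
zs=lambda a:np.array(a,float)/4+[230,120]-.4
P=onz(t,zt([(150,296),(573,299),(572,507),(146,502)]),124); print("top flange",P.round(1),P.mean(0))
Q=onz(s,zs([(315,100),(465,152),(305,425),(143,355)]),124); print("scene flange(+y-x,+y+x,-y+x,-y-x)",Q.round(1),Q.mean(0))
for A in (P[1]-P[0],P[2]-P[3],):print(np.degrees(np.arctan2(A[0],-A[1])))
for A in (Q[2]-Q[1],Q[3]-Q[0],):print(np.degrees(np.arctan2(A[0],-A[1])))
# toggle end tripped
print(onz(t,zt([(212,394),(359,370),(505,371)]),156))
# triangulate end
def tri(a,b):
    o1,d1=ray(t,[a]);o2,d2=ray(s,[b]);d1=d1[0];d2=d2[0]
    k=np.linalg.lstsq(np.c_[d1,-d2],o2-o1,rcond=None)[0];p=o1+k[0]*d1;q=o2+k[1]*d2;return (p+q)/2,np.linalg.norm(p-q)
print(tri(zt((212,385)),zs((369,127))))
# cover corners top: 
print("cover edge L,R", tri(zt((92,90)),zs((565,15))) , tri(zt((618,95)),zs((375,360))))
# jar, tin
print("jar/tin lids", onz(t,[(223,237)],105), onz(t,[(421,216)],75))
# hinge blocks etc
print(onz(t,zt([(90,165),(640,170),(640,590),(80,583)]),120))
E
```

```text
top flange [[516.2 162.3 124. ]
 [520.1 -68.3 124. ]
 [407.2 -69.9 124. ]
 [404.1 160.2 124. ]] [461.92160951  46.06843513 124.        ]
scene flange(+y-x,+y+x,-y+x,-y-x) [[404.  161.7 124. ]
 [513.5 163.7 124. ]
 [516.6 -69.4 124. ]
 [405.9 -68.4 124. ]] [459.99464135  46.89851324 124.        ]
0.9689905503197463
0.7522781254728603
0.7783146605030958
0.4771903597976958
[[461.14124697 122.96431396 156.        ]
 [475.76838964  45.5870635  156.        ]
 [477.11380909 -31.62252604 156.        ]]
(array([464.74060334, 121.68592491, 167.0283802 ]), np.float64(0.7513485786305156))
cover edge L,R (array([584.26212317, 163.5798474 , 284.75699736]), np.float64(27.83603341090464)) (array([589.62198902, -90.54080963, 272.98050142]), np.float64(30.823118020223195))
jar/tin lids [[410.01744784 275.51885679 105.        ]] [[ 483.78645161 -273.7737586    75.        ]]
[[ 588.49915237  198.71189489  120.        ]
 [ 592.84188174 -103.86124851  120.        ]
 [ 363.51299214 -107.63729908  120.        ]
 [ 359.66682397  194.83763857  120.        ]]
```

```bash
python3 - <<'E'
from h import *
from workcell import sensors
s=sensors.state(); M=tool(s["tcp_rot"]); print(M.round(3)); 
g=M.T@(np.array([455,124,235])-s["ee_pos"]); print(g)
# rotate about tool x so tool y along +-box x (yaw .75deg)
y=np.radians(.75); bx=np.array([np.cos(y),np.sin(y),0])
for sg in (1,-1):
    v=M.T@(sg*bx); print(sg,v.round(3),np.degrees(np.arctan2(v[2],v[1])))
E
```

```text
[[-0.001  0.424  0.906]
 [-0.002  0.906 -0.424]
 [-1.    -0.002  0.   ]]
[  -3.92394725 -369.27602883  359.49019027]
1 [-0.001  0.436  0.9  ] 64.16795719364028
-1 [ 0.001 -0.436 -0.9  ] -115.83204280635972
```

Emit:
servo_tool(series=[{"slide": [-20,-10,10]},{"slide": [-10,-27,26]},{"slide": [0,-27,26]},{"slide": [0,-27,26]},{"slide": [0,-27,26]},{"slide": [0,-27,26]},{"slide": [0,-27,26]},{"slide": [0,-27,26]},{"slide": [0,-27,26]},{"slide": [0,-27,26]},{"slide": [0,-27,26]},{"slide": [0,-27,26]},{"slide": [0,-27,26]},{"slide": [0,-27,26]},{"slide": [0,-8,9],"delta_rot": [10.7,0,0],"hand": 40},{"delta_rot": [10.7,0,0],"hand": 40},{"delta_rot": [10.7,0,0],"hand": 40},{"delta_rot": [10.7,0,0],"hand": 40},{"delta_rot": [10.7,0,0],"hand": 40},{"delta_rot": [10.7,0,0],"hand": 40}])

```text
$.series[0]: bad value
```

```bash
python3 - <<'E'
from h import *
from workcell import sensors,capture
s=sensors.state(); M=tool(s["tcp_rot"]); print(s["time_s"],s["ee_pos"],s["gripper_width"],s["contact_force"],s["joint_pos"].round(2)); print(M.round(3)); 
for n in ("scene","top"):
    c=capture(n); pickle.dump(c,open(f"pics/{n}1.pkl","wb"))
    im=c["color"][80:280,200:430] if n=="scene" else c["color"][140:290,215:380]
    cv2.imwrite(f"pics/{n}1.png",cv2.resize(im[:,:,::-1],None,fx=3,fy=3,interpolation=cv2.INTER_CUBIC))
E
```

```text
0.1 [285.94877425 610.84096774 230.42452875] 84.67276320912262 [-0.38242356 -0.48832288  0.85507197] [-1.24  0.48  0.02  1.56 -0.01  1.11 -0.08]
[[-0.001  0.424  0.906]
 [-0.002  0.906 -0.424]
 [-1.    -0.002  0.   ]]
```

View pics/scene1.png

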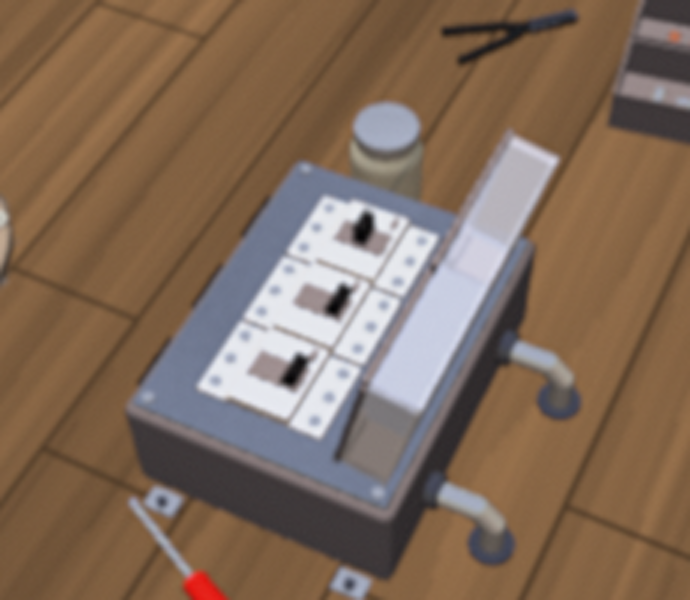

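View pics/top1.png

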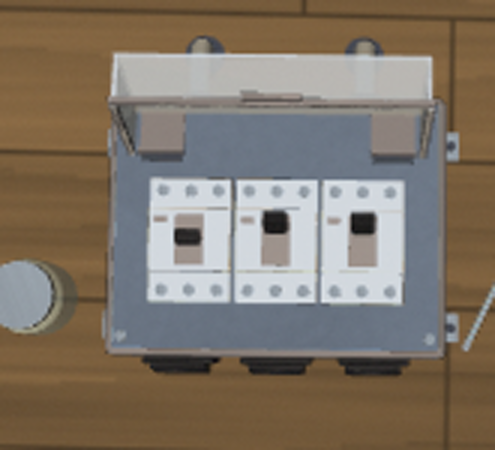

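The call was refused and the arm hasn't moved: both pictures show the scene as before, with the left toggle upright at (187,235) in the top crop. I'll resend with every field filled in.

Emit:
servo_tool(series=[{"slide": [-20,-10,10],"delta_rot": [0,0,0],"hand": 85},{"slide": [-10,-27,26],"delta_rot": [0,0,0],"hand": 85},{"slide": [0,-27,26],"delta_rot": [0,0,0],"hand": 85},{"slide": [0,-27,26],"delta_rot": [0,0,0],"hand": 85},{"slide": [0,-27,26],"delta_rot": [0,0,0],"hand": 85},{"slide": [0,-27,26],"delta_rot": [0,0,0],"hand": 85},{"slide": [0,-27,26],"delta_rot": [0,0,0],"hand": 85},{"slide": [0,-27,26],"delta_rot": [0,0,0],"hand": 85},{"slide": [0,-27,26],"delta_rot": [0,0,0],"hand": 85},{"slide": [0,-27,26],"delta_rot": [0,0,0],"hand": 85},{"slide": [0,-27,26],"delta_rot": [0,0,0],"hand": 85},{"slide": [0,-27,26],"delta_rot": [0,0,0],"hand": 85},{"slide": [0,-27,26],"delta_rot": [0,0,0],"hand": 85},{"slide": [0,-27,26],"delta_rot": [0,0,0],"hand": 85},{"slide": [0,-8,9],"delta_rot": [10.7,0,0],"hand": 40},{"slide": [0,0,0],"delta_rot": [10.7,0,0],"hand": 40},{"slide": [0,0,0],"delta_rot": [10.7,0,0],"hand": 40},{"slide": [0,0,0],"delta_rot": [10.7,0,0],"hand": 40},{"slide": [0,0,0],"delta_rot": [10.7,0,0],"hand": 40},{"slide": [0,0,0],"delta_rot": [10.7,0,0],"hand": 40}])

```text
time_s: 2.7
ee_pos: [453.1, 125.0, 262.6]
tcp_rot: [0.501, 0.499, 0.501, -0.498]
contact_force: [0.4, 0.4, 0.3]
gripper_width: 40.3
```

Emit:
servo_tool(series=[{"slide": [25,4,0.5],"delta_rot": [0,0,0],"hand": 40},{"slide": [30,4,0.5],"delta_rot": [0,0,0],"hand": 40},{"slide": [28,0,0],"delta_rot": [0,0,0],"hand": 40},{"slide": [10,0,0],"delta_rot": [0,0,0],"hand": 40},{"slide": [0,0,0],"delta_rot": [0,0,0],"hand": 40}])

```text
time_s: 3.32
ee_pos: [461.1, 124.6, 168.9]
tcp_rot: [0.503, 0.497, 0.503, -0.497]
contact_force: [0.3, 0.2, 0.2]
gripper_width: 39.6
```

```bash
python3 - <<'E'
from h import *
from workcell import sensors,capture
s=sensors.state(); M=tool(s["tcp_rot"]); print(s["time_s"],s["ee_pos"],s["gripper_width"],s["contact_force"]); print(M.round(3)); 
for n in ("scene","top"):
    c=capture(n); pickle.dump(c,open(f"pics/{n}2.pkl","wb"))
    im=c["color"][80:280,200:430] if n=="scene" else c["color"][140:290,215:380]
    cv2.imwrite(f"pics/{n}2.png",cv2.resize(im[:,:,::-1],None,fx=3,fy=3,interpolation=cv2.INTER_CUBIC))
E
```

```text
3.325 [461.11449492 124.55416197 168.86452531] 39.612596781508394 [0.34965062 0.18139207 0.24612226]
[[ 0.     1.     0.012]
 [ 0.     0.012 -1.   ]
 [-1.     0.    -0.   ]]
```

View pics/scene2.png

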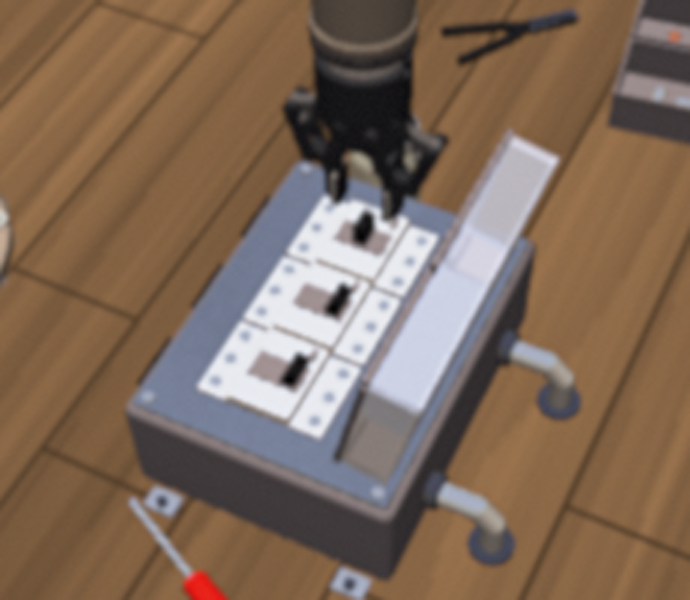

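View pics/top2.png

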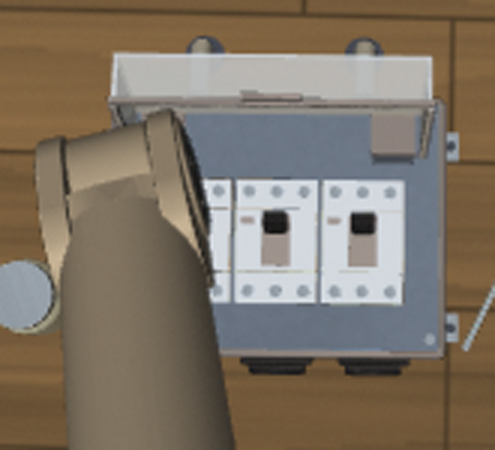

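The fingers straddle the toggle: fingertips at about (335,195) and (392,210), toggle at (362,220) in the scene crop. Going down.

Emit:
servo_tool(series=[{"slide": [10,0,0],"delta_rot": [0,0,0],"hand": 40},{"slide": [10,0,0],"delta_rot": [0,0,0],"hand": 40},{"slide": [8,0,0],"delta_rot": [0,0,0],"hand": 40},{"slide": [2,0,0],"delta_rot": [0,0,0],"hand": 40},{"slide": [0,0,0],"delta_rot": [0,0,0],"hand": 40}])

```text
time_s: 4.05
ee_pos: [461.0, 124.8, 138.1]
tcp_rot: [0.503, 0.497, 0.503, -0.497]
contact_force: [-0.6, 0.3, -0.2]
gripper_width: 40.1
```

Emit:
servo_tool(series=[{"slide": [0,-3,0],"delta_rot": [0,0,0],"hand": 40},{"slide": [0,-3,0],"delta_rot": [0,0,0],"hand": 40},{"slide": [0,-2,0],"delta_rot": [0,0,0],"hand": 40},{"slide": [0,-2,0],"delta_rot": [0,0,0],"hand": 40},{"slide": [0,0,0],"delta_rot": [0,0,0],"hand": 40}])

```text
time_s: 4.68
ee_pos: [450.9, 124.8, 138.3]
tcp_rot: [0.503, 0.497, 0.503, -0.497]
contact_force: [0.8, 0.3, 0.0]
gripper_width: 40.0
```

Emit:
servo_tool(series=[{"slide": [0,-1,0],"delta_rot": [0,0,0],"hand": 40},{"slide": [0,-1,0],"delta_rot": [0,0,0],"hand": 40},{"slide": [0,0,0],"delta_rot": [0,0,0],"hand": 40}])

```text
time_s: 5.05
ee_pos: [449.0, 124.7, 138.3]
tcp_rot: [0.503, 0.497, 0.503, -0.497]
contact_force: [-0.3, -0.7, -0.3]
gripper_width: 39.8
```

Emit:
servo_tool(series=[{"slide": [0,-1,0],"delta_rot": [0,0,0],"hand": 40},{"slide": [0,-1,0],"delta_rot": [0,0,0],"hand": 40},{"slide": [0,0,0],"delta_rot": [0,0,0],"hand": 40}])

```text
time_s: 5.42
ee_pos: [447.1, 124.7, 138.3]
tcp_rot: [0.503, 0.497, 0.503, -0.497]
contact_force: [0.5, -0.6, 0.6]
gripper_width: 40.0
```

Emit:
servo_tool(series=[{"slide": [0,-1,0],"delta_rot": [0,0,0],"hand": 40},{"slide": [0,-1,0],"delta_rot": [0,0,0],"hand": 40},{"slide": [0,0,0],"delta_rot": [0,0,0],"hand": 40}])

```text
time_s: 5.8
ee_pos: [445.1, 124.8, 138.4]
tcp_rot: [0.503, 0.497, 0.503, -0.497]
contact_force: [1.3, 0.1, 0.7]
gripper_width: 40.4
```

Emit:
servo_tool(series=[{"slide": [0,-1,0],"delta_rot": [0,0,0],"hand": 40},{"slide": [0,-1,0],"delta_rot": [0,0,0],"hand": 40},{"slide": [0,0,0],"delta_rot": [0,0,0],"hand": 40}])

```text
time_s: 6.18
ee_pos: [442.7, 124.7, 138.2]
tcp_rot: [0.503, 0.497, 0.503, -0.497]
contact_force: [1.0, 0.1, 0.0]
gripper_width: 39.6
```

Emit:
servo_tool(series=[{"slide": [0,-1,0],"delta_rot": [0,0,0],"hand": 40},{"slide": [0,0,0],"delta_rot": [0,0,0],"hand": 40}])

```text
time_s: 6.42
ee_pos: [441.7, 124.6, 138.2]
tcp_rot: [0.503, 0.497, 0.503, -0.497]
contact_force: [-0.0, 0.0, 0.0]
gripper_width: 39.8
```

Emit:
servo_tool(series=[{"slide": [0,-1,0],"delta_rot": [0,0,0],"hand": 40},{"slide": [0,0,0],"delta_rot": [0,0,0],"hand": 40}])

```text
time_s: 6.68
ee_pos: [440.8, 124.6, 138.2]
tcp_rot: [0.503, 0.497, 0.503, -0.497]
contact_force: [0.2, 0.5, -0.0]
gripper_width: 40.1
```

Emit:
servo_tool(series=[{"slide": [0,-1,0],"delta_rot": [0,0,0],"hand": 40},{"slide": [0,0,0],"delta_rot": [0,0,0],"hand": 40}])

```text
time_s: 6.92
ee_pos: [439.9, 124.6, 138.3]
tcp_rot: [0.503, 0.497, 0.503, -0.497]
contact_force: [0.2, 0.5, -0.2]
gripper_width: 39.8
```

```bash
python3 - <<'E'
from h import *
from workcell import sensors,capture
for n in ("scene",):
    c=capture(n); 
    im=c["color"][110:190,270:370]
    cv2.imwrite(f"pics/{n}3.png",cv2.resize(im[:,:,::-1],None,fx=7,fy=7,interpolation=cv2.INTER_CUBIC))
E
```

```text
(no output)
```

View pics/scene3.png

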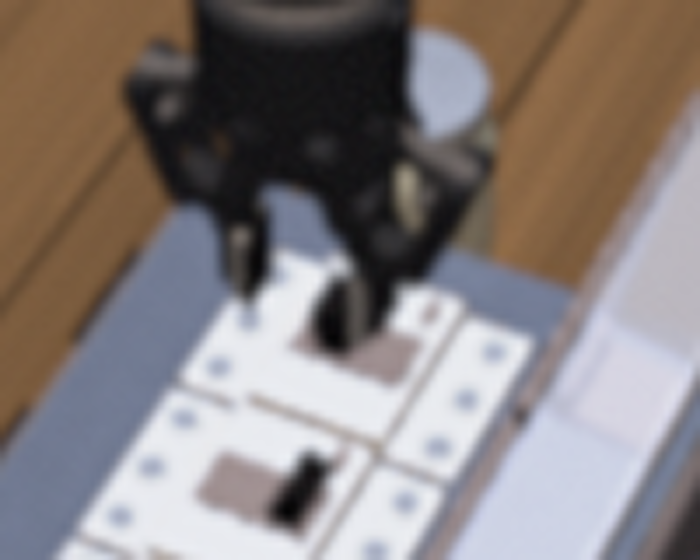

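The +x finger, at about (360,310), is against the toggle at (330,315). Contact is light, so I'll go on in 1 mm steps.

Emit:
servo_tool(series=[{"slide": [0,-1,0],"delta_rot": [0,0,0],"hand": 40},{"slide": [0,0,0],"delta_rot": [0,0,0],"hand": 40}])

```text
time_s: 7.22
ee_pos: [439.0, 124.6, 138.3]
tcp_rot: [0.503, 0.497, 0.503, -0.497]
contact_force: [-0.6, 1.1, -0.4]
gripper_width: 40.2
```

Emit:
servo_tool(series=[{"slide": [0,-1,0],"delta_rot": [0,0,0],"hand": 40},{"slide": [0,0,0],"delta_rot": [0,0,0],"hand": 40}])

```text
time_s: 7.48
ee_pos: [438.0, 124.6, 138.3]
tcp_rot: [0.503, 0.497, 0.503, -0.497]
contact_force: [-0.6, -0.2, -0.2]
gripper_width: 40.0
```

Emit:
servo_tool(series=[{"slide": [0,-1,0],"delta_rot": [0,0,0],"hand": 40},{"slide": [0,0,0],"delta_rot": [0,0,0],"hand": 40}])

```text
time_s: 7.72
ee_pos: [437.0, 124.6, 138.3]
tcp_rot: [0.503, 0.497, 0.503, -0.497]
contact_force: [-0.2, 0.6, -0.7]
gripper_width: 40.1
```

Emit:
servo_tool(series=[{"slide": [0,-1,0],"delta_rot": [0,0,0],"hand": 40},{"slide": [0,0,0],"delta_rot": [0,0,0],"hand": 40}])

```text
time_s: 7.98
ee_pos: [436.0, 124.6, 138.3]
tcp_rot: [0.503, 0.497, 0.503, -0.497]
contact_force: [0.4, 0.6, -0.2]
gripper_width: 40.3
```

Emit:
servo_tool(series=[{"slide": [0,-1,0],"delta_rot": [0,0,0],"hand": 40},{"slide": [0,0,0],"delta_rot": [0,0,0],"hand": 40}])

```text
time_s: 8.22
ee_pos: [435.0, 124.6, 138.3]
tcp_rot: [0.503, 0.497, 0.503, -0.497]
contact_force: [-0.3, 1.2, -0.1]
gripper_width: 40.1
```

```bash
python3 - <<'E'
from h import *
from workcell import sensors,capture
for n in ("scene",):
    c=capture(n); 
    im=c["color"][110:190,270:370]
    cv2.imwrite(f"pics/{n}4.png",cv2.resize(im[:,:,::-1],None,fx=7,fy=7,interpolation=cv2.INTER_CUBIC))
E
```

```text
(no output)
```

View pics/scene4.png

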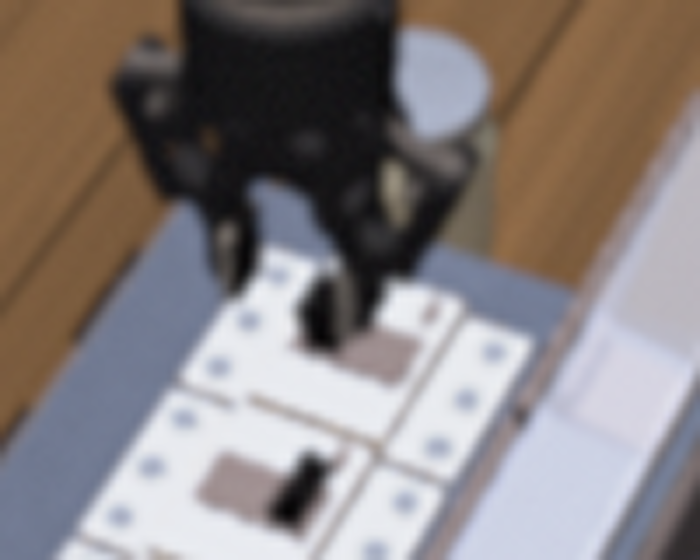

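The toggle, now at (315,315), is following the finger with almost no force. Carrying on.

Emit:
servo_tool(series=[{"slide": [0,-1,0],"delta_rot": [0,0,0],"hand": 40},{"slide": [0,0,0],"delta_rot": [0,0,0],"hand": 40}])

```text
time_s: 8.52
ee_pos: [434.6, 124.6, 138.4]
tcp_rot: [0.503, 0.497, 0.503, -0.497]
contact_force: [1.9, 0.3, -1.4]
gripper_width: 39.9
```

Emit:
servo_tool(series=[{"slide": [0,-1,0],"delta_rot": [0,0,0],"hand": 40},{"slide": [0,0,0],"delta_rot": [0,0,0],"hand": 40}])

```text
time_s: 8.78
ee_pos: [434.0, 124.6, 138.6]
tcp_rot: [0.503, 0.498, 0.503, -0.496]
contact_force: [5.6, -0.8, -1.8]
gripper_width: 40.2
```

Emit:
servo_tool(series=[{"slide": [0,-1,0],"delta_rot": [0,0,0],"hand": 40},{"slide": [0,0,0],"delta_rot": [0,0,0],"hand": 40}])

```text
time_s: 9.02
ee_pos: [433.0, 124.7, 138.6]
tcp_rot: [0.503, 0.498, 0.503, -0.496]
contact_force: [4.8, -0.2, -1.1]
gripper_width: 39.9
```

Emit:
servo_tool(series=[{"slide": [0,-1,0],"delta_rot": [0,0,0],"hand": 40},{"slide": [0,0,0],"delta_rot": [0,0,0],"hand": 40}])

```text
time_s: 9.28
ee_pos: [432.0, 124.7, 138.6]
tcp_rot: [0.503, 0.498, 0.503, -0.496]
contact_force: [5.0, 0.2, -1.6]
gripper_width: 40.0
```

Emit:
servo_tool(series=[{"slide": [0,-1,0],"delta_rot": [0,0,0],"hand": 40},{"slide": [0,0,0],"delta_rot": [0,0,0],"hand": 40}])

```text
time_s: 9.52
ee_pos: [431.0, 124.7, 138.6]
tcp_rot: [0.503, 0.497, 0.503, -0.496]
contact_force: [5.5, 0.6, -0.5]
gripper_width: 40.2
```

Emit:
servo_tool(series=[{"slide": [0,-1,0],"delta_rot": [0,0,0],"hand": 40},{"slide": [0,0,0],"delta_rot": [0,0,0],"hand": 40}])

```text
time_s: 9.78
ee_pos: [429.7, 124.7, 138.6]
tcp_rot: [0.503, 0.497, 0.503, -0.496]
contact_force: [4.6, 0.2, -1.2]
gripper_width: 39.9
```

Emit:
servo_tool(series=[{"slide": [0,-1,0],"delta_rot": [0,0,0],"hand": 40},{"slide": [0,0,0],"delta_rot": [0,0,0],"hand": 40}])

```text
time_s: 10.02
ee_pos: [428.4, 124.7, 138.5]
tcp_rot: [0.503, 0.497, 0.503, -0.497]
contact_force: [4.9, 0.0, -1.3]
gripper_width: 39.8
```

Emit:
servo_tool(series=[{"slide": [0,-1,0],"delta_rot": [0,0,0],"hand": 40},{"slide": [0,0,0],"delta_rot": [0,0,0],"hand": 40}])

```text
time_s: 10.28
ee_pos: [427.1, 124.6, 138.4]
tcp_rot: [0.503, 0.497, 0.503, -0.497]
contact_force: [4.0, 0.2, -1.1]
gripper_width: 40.0
```

Emit:
servo_tool(series=[{"slide": [0,-1,0],"delta_rot": [0,0,0],"hand": 40},{"slide": [0,0,0],"delta_rot": [0,0,0],"hand": 40}])

```text
time_s: 10.52
ee_pos: [425.9, 124.5, 138.3]
tcp_rot: [0.503, 0.497, 0.503, -0.497]
contact_force: [4.3, 0.1, -0.7]
gripper_width: 40.0
```

Emit:
servo_tool(series=[{"slide": [0,-1,0],"delta_rot": [0,0,0],"hand": 40},{"slide": [0,0,0],"delta_rot": [0,0,0],"hand": 40}])

```text
time_s: 10.78
ee_pos: [424.8, 124.4, 138.2]
tcp_rot: [0.503, 0.497, 0.503, -0.497]
contact_force: [3.2, 0.2, -0.3]
gripper_width: 40.3
```

Emit:
servo_tool(series=[{"slide": [0,-1,0],"delta_rot": [0,0,0],"hand": 40},{"slide": [0,0,0],"delta_rot": [0,0,0],"hand": 40}])

```text
time_s: 11.02
ee_pos: [423.9, 124.4, 138.3]
tcp_rot: [0.503, 0.497, 0.503, -0.497]
contact_force: [3.5, -0.4, -0.8]
gripper_width: 39.9
```

```bash
python3 - <<'E'
from h import *
from workcell import sensors,capture
for n in ("scene",):
    c=capture(n); 
    im=c["color"][110:190,270:370]
    cv2.imwrite(f"pics/{n}5.png",cv2.resize(im[:,:,::-1],None,fx=7,fy=7,interpolation=cv2.INTER_CUBIC))
E
```

```text
(no output)
```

View pics/scene5.png

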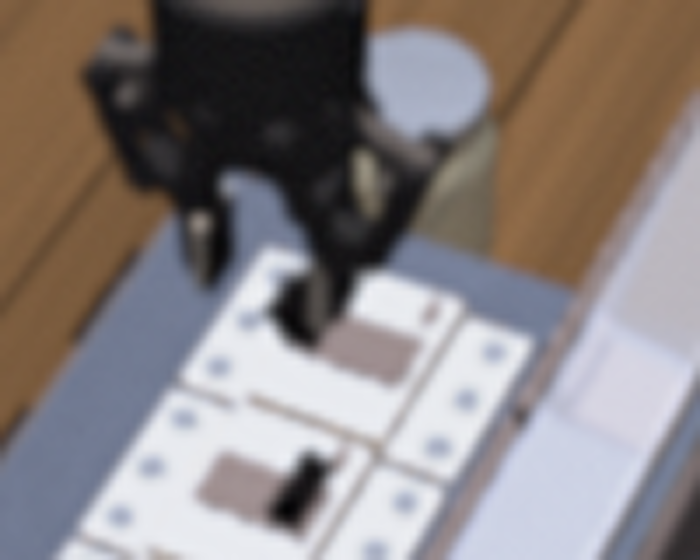

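The toggle now leans well towards the robot, with its end at (285,300), and the finger is still on it. Continuing.

Emit:
servo_tool(series=[{"slide": [0,-0.8,0],"delta_rot": [0,0,0],"hand": 40},{"slide": [0,0,0],"delta_rot": [0,0,0],"hand": 40}])

```text
time_s: 11.32
ee_pos: [423.7, 124.4, 138.4]
tcp_rot: [0.503, 0.497, 0.503, -0.497]
contact_force: [5.1, 1.0, -0.4]
gripper_width: 39.9
```

Emit:
servo_tool(series=[{"slide": [0,-0.8,0],"delta_rot": [0,0,0],"hand": 40},{"slide": [0,0,0],"delta_rot": [0,0,0],"hand": 40}])

```text
time_s: 11.58
ee_pos: [423.4, 124.5, 138.6]
tcp_rot: [0.503, 0.497, 0.503, -0.496]
contact_force: [6.9, 0.5, -0.9]
gripper_width: 40.0
```

Emit:
servo_tool(series=[{"slide": [0,-0.8,0],"delta_rot": [0,0,0],"hand": 40},{"slide": [0,0,0],"delta_rot": [0,0,0],"hand": 40}])

```text
time_s: 11.82
ee_pos: [423.1, 124.5, 138.8]
tcp_rot: [0.504, 0.498, 0.502, -0.496]
contact_force: [8.1, -0.1, -1.6]
gripper_width: 40.4
```

Emit:
servo_tool(series=[{"slide": [0,-0.8,0],"delta_rot": [0,0,0],"hand": 40},{"slide": [0,0,0],"delta_rot": [0,0,0],"hand": 40}])

```text
time_s: 12.08
ee_pos: [422.8, 124.6, 138.9]
tcp_rot: [0.504, 0.498, 0.502, -0.496]
contact_force: [8.0, 0.7, -0.8]
gripper_width: 40.0
```

Emit:
servo_tool(series=[{"slide": [0,-0.8,0],"delta_rot": [0,0,0],"hand": 40},{"slide": [0,0,0],"delta_rot": [0,0,0],"hand": 40}])

```text
time_s: 12.32
ee_pos: [422.5, 124.6, 139.1]
tcp_rot: [0.504, 0.498, 0.502, -0.495]
contact_force: [9.5, -0.9, 0.1]
gripper_width: 40.1
```

Emit:
servo_tool(series=[{"slide": [0,-0.8,0],"delta_rot": [0,0,0],"hand": 40},{"slide": [0,0,0],"delta_rot": [0,0,0],"hand": 40},{"slide": [0,0,0],"delta_rot": [0,0,0],"hand": 40}])

```text
time_s: 12.7
ee_pos: [422.2, 124.6, 139.3]
tcp_rot: [0.504, 0.499, 0.502, -0.495]
contact_force: [9.5, -0.4, 0.2]
gripper_width: 40.4
```

```bash
python3 - <<'E'
from h import *
from workcell import sensors,capture
for n in ("scene",):
    c=capture(n); 
    im=c["color"][110:190,270:370]
    cv2.imwrite(f"pics/{n}6.png",cv2.resize(im[:,:,::-1],None,fx=7,fy=7,interpolation=cv2.INTER_CUBIC))
E
```

```text
(no output)
```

View pics/scene6.png

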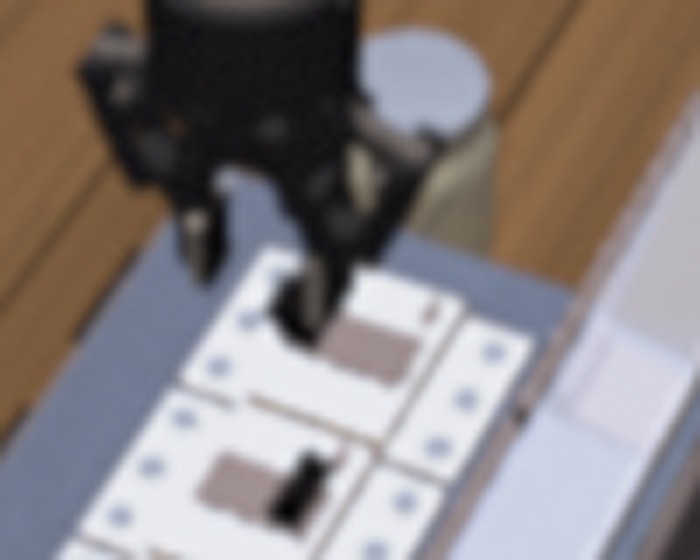

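Emit:
servo_tool(series=[{"slide": [0,-1,0],"delta_rot": [0,0,0],"hand": 40},{"slide": [0,0,0],"delta_rot": [0,0,0],"hand": 40}])

```text
time_s: 13.0
ee_pos: [421.8, 124.7, 139.5]
tcp_rot: [0.504, 0.499, 0.502, -0.495]
contact_force: [11.7, -1.4, -1.6]
gripper_width: 39.9
```

Emit:
servo_tool(series=[{"slide": [0,-1,0],"delta_rot": [0,0,0],"hand": 40},{"slide": [0,0,0],"delta_rot": [0,0,0],"hand": 40},{"slide": [0,0,0],"delta_rot": [0,0,0],"hand": 40}])

```text
time_s: 13.38
ee_pos: [421.4, 124.8, 139.7]
tcp_rot: [0.504, 0.5, 0.501, -0.495]
contact_force: [13.0, -1.0, -0.3]
gripper_width: 40.0
```

Force rises to 13 N with the toggle stationary, so it's firmly on the stop. Now back the other way.

Emit:
servo_tool(series=[{"slide": [0,3,0],"delta_rot": [0,0,0],"hand": 40},{"slide": [0,5,0],"delta_rot": [0,0,0],"hand": 40},{"slide": [0,7,0],"delta_rot": [0,0,0],"hand": 40},{"slide": [0,6,0],"delta_rot": [0,0,0],"hand": 40},{"slide": [0,4,0],"delta_rot": [0,0,0],"hand": 40},{"slide": [0,1,0],"delta_rot": [0,0,0],"hand": 40},{"slide": [0,0,0],"delta_rot": [0,0,0],"hand": 40}])

```text
time_s: 14.25
ee_pos: [443.1, 124.6, 138.2]
tcp_rot: [0.503, 0.497, 0.503, -0.497]
contact_force: [0.1, -0.2, -0.6]
gripper_width: 40.2
```

Emit:
servo_tool(series=[{"slide": [0,1,0],"delta_rot": [0,0,0],"hand": 40},{"slide": [0,1,0],"delta_rot": [0,0,0],"hand": 40},{"slide": [0,0,0],"delta_rot": [0,0,0],"hand": 40}])

```text
time_s: 14.62
ee_pos: [445.3, 124.8, 138.3]
tcp_rot: [0.503, 0.497, 0.503, -0.497]
contact_force: [-0.1, 0.4, -0.2]
gripper_width: 39.9
```

Emit:
servo_tool(series=[{"slide": [0,1,0],"delta_rot": [0,0,0],"hand": 40},{"slide": [0,1,0],"delta_rot": [0,0,0],"hand": 40},{"slide": [0,0,0],"delta_rot": [0,0,0],"hand": 40}])

```text
time_s: 15.0
ee_pos: [446.5, 124.7, 138.2]
tcp_rot: [0.503, 0.496, 0.503, -0.497]
contact_force: [-3.6, -0.1, 3.3]
gripper_width: 40.1
```

Emit:
servo_tool(series=[{"slide": [0,1,0],"delta_rot": [0,0,0],"hand": 40},{"slide": [0,1,0],"delta_rot": [0,0,0],"hand": 40},{"slide": [0,0,0],"delta_rot": [0,0,0],"hand": 40}])

```text
time_s: 15.38
ee_pos: [447.1, 124.6, 137.9]
tcp_rot: [0.502, 0.496, 0.504, -0.498]
contact_force: [-7.5, 0.7, 7.2]
gripper_width: 40.0
```

Emit:
servo_tool(series=[{"slide": [0,1,0],"delta_rot": [0,0,0],"hand": 40},{"slide": [0,1,0],"delta_rot": [0,0,0],"hand": 40},{"slide": [0,0,0],"delta_rot": [0,0,0],"hand": 40}])

```text
time_s: 15.75
ee_pos: [447.7, 124.6, 137.7]
tcp_rot: [0.502, 0.495, 0.505, -0.499]
contact_force: [-12.8, 0.5, 10.5]
gripper_width: 39.9
```

The force is rising with an upward component, which means the -x fingertip is too high and is bearing on the end corner of the toggle. I'll back off and go lower.

Emit:
servo_tool(series=[{"slide": [0,-5,0],"delta_rot": [0,0,0],"hand": 40},{"slide": [0,-6,0],"delta_rot": [0,0,0],"hand": 40},{"slide": [0,0,0],"delta_rot": [0,0,0],"hand": 40}])

```text
time_s: 16.12
ee_pos: [440.4, 124.7, 138.4]
tcp_rot: [0.503, 0.497, 0.503, -0.497]
contact_force: [0.4, 0.4, 0.6]
gripper_width: 40.2
```

```bash
python3 - <<'E'
from h import *
from workcell import sensors,capture
print(sensors.state()["ee_pos"],sensors.state()["contact_force"])
for n in ("scene",):
    c=capture(n); 
    im=c["color"][110:190,270:370]
    cv2.imwrite(f"pics/{n}7.png",cv2.resize(im[:,:,::-1],None,fx=7,fy=7,interpolation=cv2.INTER_CUBIC))
E
```

```text
[440.40204154 124.66775525 138.41701931] [0.38797964 0.38837031 0.56877594]
```

View pics/scene7.png

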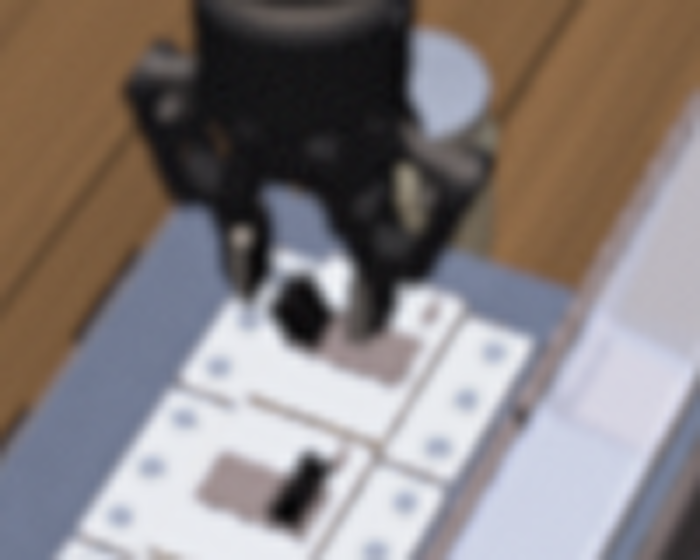

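The toggle stays off at (300,310), between the fingers. Lowering 6 mm.

Emit:
servo_tool(series=[{"slide": [3,-1,0],"delta_rot": [0,0,0],"hand": 40},{"slide": [2,0,0],"delta_rot": [0,0,0],"hand": 40},{"slide": [1,0,0],"delta_rot": [0,0,0],"hand": 40},{"slide": [0,0,0],"delta_rot": [0,0,0],"hand": 40}])

```text
time_s: 16.68
ee_pos: [439.3, 124.6, 132.2]
tcp_rot: [0.503, 0.497, 0.503, -0.497]
contact_force: [-0.7, -0.3, 0.2]
gripper_width: 40.0
```

Emit:
servo_tool(series=[{"slide": [0,2,0],"delta_rot": [0,0,0],"hand": 40},{"slide": [0,2,0],"delta_rot": [0,0,0],"hand": 40},{"slide": [0,1,0],"delta_rot": [0,0,0],"hand": 40},{"slide": [0,0,0],"delta_rot": [0,0,0],"hand": 40}])

```text
time_s: 17.18
ee_pos: [444.4, 124.7, 132.3]
tcp_rot: [0.503, 0.497, 0.503, -0.497]
contact_force: [0.3, -0.2, -0.8]
gripper_width: 39.9
```

Emit:
servo_tool(series=[{"slide": [0,1,0],"delta_rot": [0,0,0],"hand": 40},{"slide": [0,1,0],"delta_rot": [0,0,0],"hand": 40},{"slide": [0,0,0],"delta_rot": [0,0,0],"hand": 40}])

```text
time_s: 17.55
ee_pos: [446.3, 124.7, 132.3]
tcp_rot: [0.503, 0.497, 0.503, -0.497]
contact_force: [-0.5, -0.3, 0.5]
gripper_width: 40.1
```

Emit:
servo_tool(series=[{"slide": [0,1,0],"delta_rot": [0,0,0],"hand": 40},{"slide": [0,1,0],"delta_rot": [0,0,0],"hand": 40},{"slide": [0,0,0],"delta_rot": [0,0,0],"hand": 40}])

```text
time_s: 17.92
ee_pos: [446.8, 124.7, 132.0]
tcp_rot: [0.502, 0.496, 0.504, -0.498]
contact_force: [-5.3, 0.6, 5.2]
gripper_width: 40.2
```

Emit:
servo_tool(series=[{"slide": [0,1,0],"delta_rot": [0,0,0],"hand": 40},{"slide": [0,0,0],"delta_rot": [0,0,0],"hand": 40}])

```text
time_s: 18.18
ee_pos: [447.0, 124.7, 132.0]
tcp_rot: [0.502, 0.495, 0.504, -0.498]
contact_force: [-7.8, 0.3, 7.8]
gripper_width: 40.0
```

Emit:
servo_tool(series=[{"slide": [0,1,0],"delta_rot": [0,0,0],"hand": 40},{"slide": [0,0,0],"delta_rot": [0,0,0],"hand": 40}])

```text
time_s: 18.42
ee_pos: [447.2, 124.6, 131.8]
tcp_rot: [0.502, 0.495, 0.505, -0.499]
contact_force: [-9.7, 1.0, 7.9]
gripper_width: 39.8
```

The -x finger pushes the toggle's end along x while the corner needs to rise, so pad friction eats the effort. I'll back off and follow the arc, moving up as I go forward.

Emit:
servo_tool(series=[{"slide": [0,-4,0],"delta_rot": [0,0,0],"hand": 40},{"slide": [0,-2,0],"delta_rot": [0,0,0],"hand": 40},{"slide": [0,0,0],"delta_rot": [0,0,0],"hand": 40}])

```text
time_s: 18.8
ee_pos: [444.6, 124.7, 132.4]
tcp_rot: [0.503, 0.497, 0.503, -0.497]
contact_force: [-0.5, -0.5, 0.3]
gripper_width: 39.9
```

Emit:
servo_tool(series=[{"slide": [0,1,0],"delta_rot": [0,0,0],"hand": 40},{"slide": [-0.8,1,0],"delta_rot": [0,0,0],"hand": 40},{"slide": [-0.8,1,0],"delta_rot": [0,0,0],"hand": 40},{"slide": [0,0,0],"delta_rot": [0,0,0],"hand": 40}])

```text
time_s: 19.3
ee_pos: [446.7, 124.6, 133.6]
tcp_rot: [0.503, 0.496, 0.503, -0.497]
contact_force: [-1.6, 0.3, -0.8]
gripper_width: 39.9
```

Emit:
servo_tool(series=[{"slide": [-0.9,1,0],"delta_rot": [0,0,0],"hand": 40},{"slide": [-0.9,1,0],"delta_rot": [0,0,0],"hand": 40},{"slide": [0,0,0],"delta_rot": [0,0,0],"hand": 40}])

```text
time_s: 19.68
ee_pos: [448.9, 124.6, 135.6]
tcp_rot: [0.503, 0.497, 0.503, -0.497]
contact_force: [-4.0, -0.5, -2.0]
gripper_width: 40.0
```

Now the toggle is following, with the force along its arc. Continuing.

Emit:
servo_tool(series=[{"slide": [-0.8,1,0],"delta_rot": [0,0,0],"hand": 40},{"slide": [-0.8,1,0],"delta_rot": [0,0,0],"hand": 40},{"slide": [0,0,0],"delta_rot": [0,0,0],"hand": 40}])

```text
time_s: 20.05
ee_pos: [451.6, 124.7, 137.5]
tcp_rot: [0.503, 0.497, 0.503, -0.497]
contact_force: [-2.4, -1.4, -1.5]
gripper_width: 40.1
```

Emit:
servo_tool(series=[{"slide": [-0.7,1,0],"delta_rot": [0,0,0],"hand": 40},{"slide": [-0.7,1,0],"delta_rot": [0,0,0],"hand": 40},{"slide": [0,0,0],"delta_rot": [0,0,0],"hand": 40}])

```text
time_s: 20.42
ee_pos: [453.5, 124.8, 138.8]
tcp_rot: [0.503, 0.497, 0.503, -0.497]
contact_force: [-2.4, -0.1, -1.8]
gripper_width: 39.7
```

Emit:
servo_tool(series=[{"slide": [-0.6,1,0],"delta_rot": [0,0,0],"hand": 40},{"slide": [-0.6,1,0],"delta_rot": [0,0,0],"hand": 40},{"slide": [0,0,0],"delta_rot": [0,0,0],"hand": 40}])

```text
time_s: 20.8
ee_pos: [455.5, 124.9, 140.0]
tcp_rot: [0.503, 0.497, 0.503, -0.497]
contact_force: [-1.9, -0.3, -1.3]
gripper_width: 40.1
```

```bash
python3 - <<'E'
from h import *
from workcell import sensors,capture
for n in ("scene",):
    c=capture(n); 
    im=c["color"][110:190,270:370]
    cv2.imwrite(f"pics/{n}8.png",cv2.resize(im[:,:,::-1],None,fx=7,fy=7,interpolation=cv2.INTER_CUBIC))
E
```

```text
(no output)
```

View pics/scene8.png

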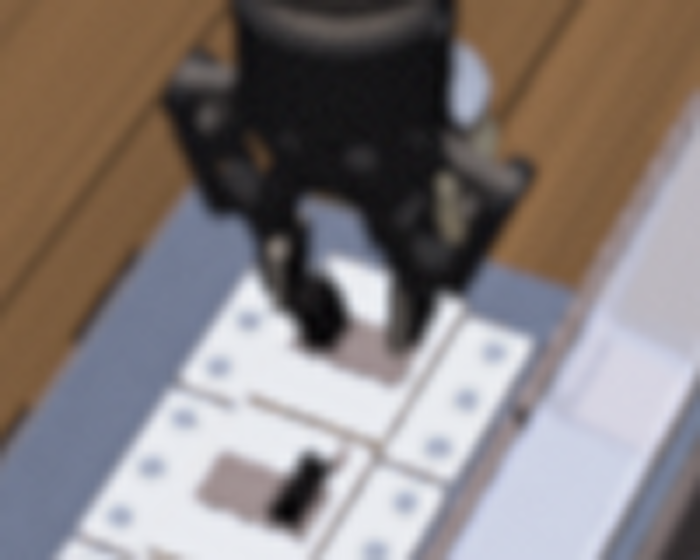

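The toggle at (320,300) moves with the finger. Continuing.

Emit:
servo_tool(series=[{"slide": [-0.5,1,0],"delta_rot": [0,0,0],"hand": 40},{"slide": [-0.5,1,0],"delta_rot": [0,0,0],"hand": 40},{"slide": [-0.4,1,0],"delta_rot": [0,0,0],"hand": 40},{"slide": [0,0,0],"delta_rot": [0,0,0],"hand": 40}])

```text
time_s: 21.35
ee_pos: [458.5, 124.9, 141.4]
tcp_rot: [0.503, 0.497, 0.503, -0.497]
contact_force: [-2.2, -0.6, -0.2]
gripper_width: 39.8
```

Emit:
servo_tool(series=[{"slide": [-0.4,1,0],"delta_rot": [0,0,0],"hand": 40},{"slide": [-0.4,1,0],"delta_rot": [0,0,0],"hand": 40},{"slide": [-0.3,1,0],"delta_rot": [0,0,0],"hand": 40},{"slide": [0,0,0],"delta_rot": [0,0,0],"hand": 40}])

```text
time_s: 21.85
ee_pos: [461.5, 124.9, 142.5]
tcp_rot: [0.503, 0.497, 0.503, -0.497]
contact_force: [-2.3, -0.8, -0.9]
gripper_width: 39.5
```

Emit:
servo_tool(series=[{"slide": [-0.3,1,0],"delta_rot": [0,0,0],"hand": 40},{"slide": [-0.3,1,0],"delta_rot": [0,0,0],"hand": 40},{"slide": [-0.2,1,0],"delta_rot": [0,0,0],"hand": 40},{"slide": [0,0,0],"delta_rot": [0,0,0],"hand": 40}])

```text
time_s: 22.35
ee_pos: [464.6, 125.0, 143.4]
tcp_rot: [0.503, 0.497, 0.503, -0.497]
contact_force: [-3.4, -0.4, 1.2]
gripper_width: 39.9
```

Emit:
servo_tool(series=[{"slide": [-0.1,1,0],"delta_rot": [0,0,0],"hand": 40},{"slide": [-0.1,1,0],"delta_rot": [0,0,0],"hand": 40},{"slide": [0,1,0],"delta_rot": [0,0,0],"hand": 40},{"slide": [0,0,0],"delta_rot": [0,0,0],"hand": 40}])

```text
time_s: 22.85
ee_pos: [467.6, 125.1, 143.5]
tcp_rot: [0.503, 0.497, 0.503, -0.497]
contact_force: [-2.2, -0.1, 1.9]
gripper_width: 40.1
```

Emit:
servo_tool(series=[{"slide": [0,1,0],"delta_rot": [0,0,0],"hand": 40},{"slide": [0,1,0],"delta_rot": [0,0,0],"hand": 40},{"slide": [0,0,0],"delta_rot": [0,0,0],"hand": 40}])

```text
time_s: 23.22
ee_pos: [469.5, 125.1, 143.4]
tcp_rot: [0.503, 0.497, 0.503, -0.497]
contact_force: [-3.4, -0.3, 2.7]
gripper_width: 40.1
```

Emit:
servo_tool(series=[{"slide": [0,1,0],"delta_rot": [0,0,0],"hand": 40},{"slide": [0,1,0],"delta_rot": [0,0,0],"hand": 40},{"slide": [0,0,0],"delta_rot": [0,0,0],"hand": 40}])

```text
time_s: 23.6
ee_pos: [471.6, 125.1, 143.4]
tcp_rot: [0.503, 0.497, 0.503, -0.497]
contact_force: [-2.4, 0.6, 2.0]
gripper_width: 40.0
```

Emit:
servo_tool(series=[{"slide": [0,1,0],"delta_rot": [0,0,0],"hand": 40},{"slide": [0,1,0],"delta_rot": [0,0,0],"hand": 40},{"slide": [0,0,0],"delta_rot": [0,0,0],"hand": 40}])

```text
time_s: 23.98
ee_pos: [473.5, 125.1, 143.4]
tcp_rot: [0.503, 0.497, 0.503, -0.497]
contact_force: [-2.3, 0.4, 2.0]
gripper_width: 40.1
```

Emit:
servo_tool(series=[{"slide": [0,1,0],"delta_rot": [0,0,0],"hand": 40},{"slide": [0,1,0],"delta_rot": [0,0,0],"hand": 40},{"slide": [0,0,0],"delta_rot": [0,0,0],"hand": 40}])

```text
time_s: 24.35
ee_pos: [475.3, 125.1, 143.4]
tcp_rot: [0.503, 0.497, 0.503, -0.497]
contact_force: [-1.3, -0.6, 1.8]
gripper_width: 39.9
```

Emit:
servo_tool(series=[{"slide": [0,1,0],"delta_rot": [0,0,0],"hand": 40},{"slide": [0,1,0],"delta_rot": [0,0,0],"hand": 40},{"slide": [0,0,0],"delta_rot": [0,0,0],"hand": 40}])

```text
time_s: 24.72
ee_pos: [477.6, 125.1, 143.4]
tcp_rot: [0.503, 0.497, 0.503, -0.497]
contact_force: [-2.0, 0.5, 1.6]
gripper_width: 40.0
```

Emit:
servo_tool(series=[{"slide": [0,1,0],"delta_rot": [0,0,0],"hand": 40},{"slide": [0,1,0],"delta_rot": [0,0,0],"hand": 40},{"slide": [0,1,0],"delta_rot": [0,0,0],"hand": 40},{"slide": [0,0,0],"delta_rot": [0,0,0],"hand": 40}])

```text
time_s: 25.22
ee_pos: [480.6, 125.1, 143.4]
tcp_rot: [0.503, 0.497, 0.503, -0.497]
contact_force: [-0.9, -0.5, 1.8]
gripper_width: 40.2
```

Emit:
servo_tool(series=[{"slide": [0,1,0],"delta_rot": [0,0,0],"hand": 40},{"slide": [0,1,0],"delta_rot": [0,0,0],"hand": 40},{"slide": [0,1,0],"delta_rot": [0,0,0],"hand": 40},{"slide": [0,0,0],"delta_rot": [0,0,0],"hand": 40}])

```text
time_s: 25.72
ee_pos: [483.5, 125.2, 143.4]
tcp_rot: [0.503, 0.497, 0.503, -0.497]
contact_force: [-1.3, -1.1, 1.7]
gripper_width: 40.5
```

```bash
python3 - <<'E'
from h import *
from workcell import sensors,capture
for n in ("scene",):
    c=capture(n); 
    im=c["color"][110:190,270:370]
    cv2.imwrite(f"pics/{n}9.png",cv2.resize(im[:,:,::-1],None,fx=7,fy=7,interpolation=cv2.INTER_CUBIC))
E
```

```text
(no output)
```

View pics/scene9.png

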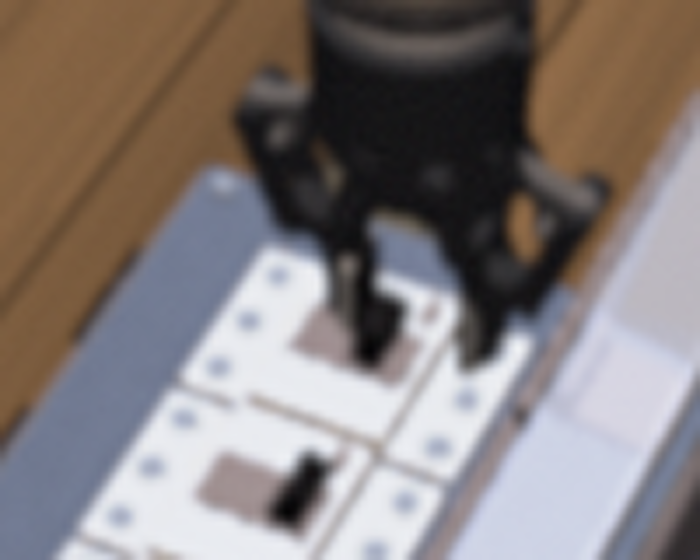

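The toggle at (380,330) now leans beyond the +0.05 bar, so the latch has taken. Carrying on until it snaps over.

Emit:
servo_tool(series=[{"slide": [0,1,0],"delta_rot": [0,0,0],"hand": 40},{"slide": [0,1,0],"delta_rot": [0,0,0],"hand": 40},{"slide": [0,1,0],"delta_rot": [0,0,0],"hand": 40},{"slide": [0,0,0],"delta_rot": [0,0,0],"hand": 40}])

```text
time_s: 26.28
ee_pos: [486.4, 125.2, 143.3]
tcp_rot: [0.503, 0.497, 0.503, -0.497]
contact_force: [-1.9, 0.3, 0.0]
gripper_width: 40.2
```

Emit:
servo_tool(series=[{"slide": [0,1,0],"delta_rot": [0,0,0],"hand": 40},{"slide": [0,1,0],"delta_rot": [0,0,0],"hand": 40},{"slide": [0,0,0],"delta_rot": [0,0,0],"hand": 40}])

```text
time_s: 26.65
ee_pos: [488.6, 125.3, 143.5]
tcp_rot: [0.503, 0.497, 0.503, -0.497]
contact_force: [0.5, 0.0, -0.4]
gripper_width: 40.0
```

```bash
python3 - <<'E'
from h import *
from workcell import sensors,capture
for n in ("scene",):
    c=capture(n); 
    im=c["color"][110:190,270:370]
    cv2.imwrite(f"pics/{n}10.png",cv2.resize(im[:,:,::-1],None,fx=7,fy=7,interpolation=cv2.INTER_CUBIC))
E
```

```text
(no output)
```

View pics/scene10.png

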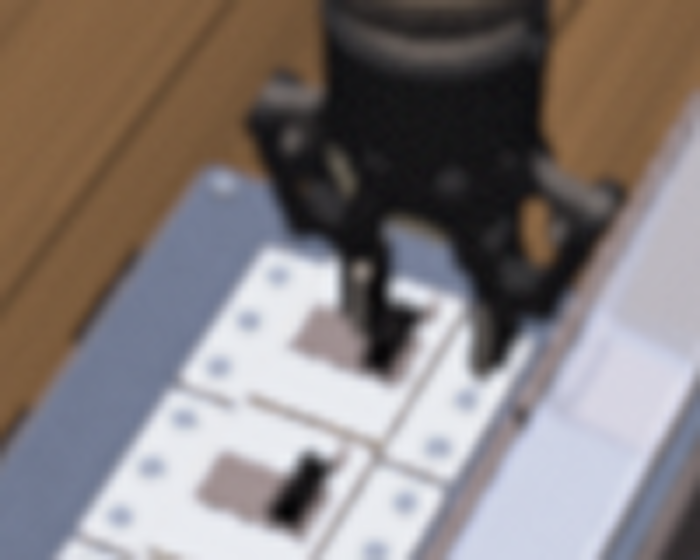

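The toggle, at (395,340), has snapped fully over and the force is back to zero. Lifting straight out.

Emit:
servo_tool(series=[{"slide": [-8,-2,0],"delta_rot": [0,0,0],"hand": 40},{"slide": [-20,0,0],"delta_rot": [0,0,0],"hand": 40},{"slide": [-30,0,0],"delta_rot": [0,0,0],"hand": 40},{"slide": [-35,0,0],"delta_rot": [0,0,0],"hand": 40},{"slide": [-35,0,0],"delta_rot": [0,0,0],"hand": 0},{"slide": [-35,0,0],"delta_rot": [0,0,0],"hand": 0},{"slide": [-20,0,0],"delta_rot": [0,0,0],"hand": 0}])

```text
time_s: 27.58
ee_pos: [487.0, 125.2, 329.2]
tcp_rot: [0.503, 0.498, 0.503, -0.496]
contact_force: [0.2, 0.4, -0.1]
gripper_width: -0.2
```

```bash
python3 - <<'E'
from h import *
from workcell import sensors,capture
for n in ("scene",):
    c=capture(n); 
    im=c["color"][80:230,250:400]
    cv2.imwrite(f"pics/{n}11.png",cv2.resize(im[:,:,::-1],None,fx=4,fy=4,interpolation=cv2.INTER_CUBIC))
E
```

```text
(no output)
```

View pics/scene11.png

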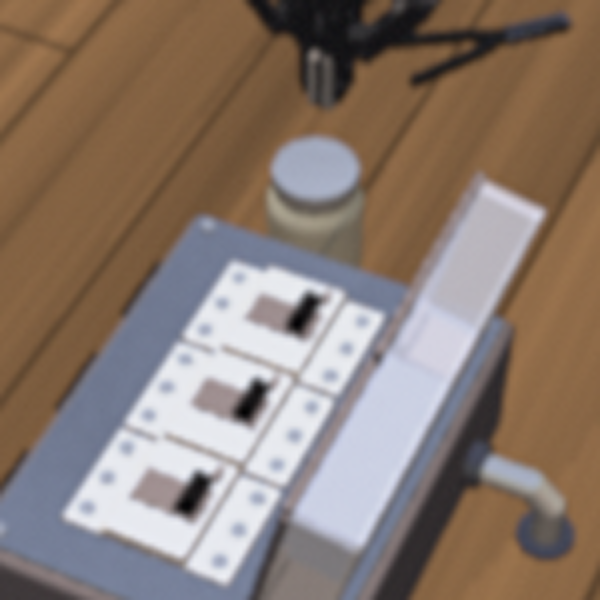

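All three toggles lean the same way, at (305,313), (253,400) and (193,495). Now I'll go round behind the cover.

Emit:
servo_tool(series=[{"slide": [0,15,7],"delta_rot": [0,0,0],"hand": 0},{"slide": [0,26,12],"delta_rot": [0,0,0],"hand": 0},{"slide": [0,26,12],"delta_rot": [0,0,0],"hand": 0},{"slide": [0,26,12],"delta_rot": [0,0,0],"hand": 0},{"slide": [0,26,12],"delta_rot": [0,0,0],"hand": 0},{"slide": [0,26,12],"delta_rot": [0,0,0],"hand": 0},{"slide": [0,20,10],"delta_rot": [0,0,0],"hand": 0},{"slide": [0,10,2],"delta_rot": [0,0,0],"hand": 0},{"slide": [20,0,0],"delta_rot": [0,0,0],"hand": 0},{"slide": [25,0,0],"delta_rot": [0,0,0],"hand": 0},{"slide": [25,0,0],"delta_rot": [0,0,0],"hand": 0},{"slide": [25,0,0],"delta_rot": [0,0,0],"hand": 0},{"slide": [13,0,0],"delta_rot": [0,0,0],"hand": 0},{"slide": [0,0,0],"delta_rot": [0,0,0],"hand": 0}])

```text
time_s: 29.38
ee_pos: [661.7, 48.5, 217.3]
tcp_rot: [0.503, 0.496, 0.504, -0.497]
contact_force: [0.3, -0.2, 0.3]
gripper_width: 0.1
```

```bash
python3 - <<'E'
from h import *
from workcell import sensors,capture
for n in ("scene",):
    c=capture(n); 
    im=c["color"][80:280,230:430]
    cv2.imwrite(f"pics/{n}12.png",cv2.resize(im[:,:,::-1],None,fx=3,fy=3,interpolation=cv2.INTER_CUBIC))
E
```

```text
(no output)
```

View pics/scene12.png

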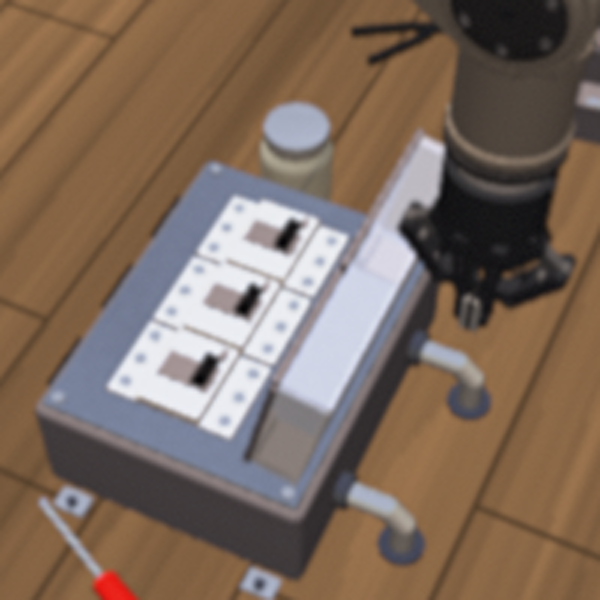

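The fingers are behind the cover, with the tip at (470,315). The left knuckle at (415,235) sits near the cover's edge, so I'll turn the gripper 90° for clearance.

Emit:
servo_tool(series=[{"slide": [0,0,0],"delta_rot": [-10.7,0,0],"hand": 0},{"slide": [0,0,0],"delta_rot": [-10.7,0,0],"hand": 0},{"slide": [0,0,0],"delta_rot": [-10.7,0,0],"hand": 0},{"slide": [0,0,0],"delta_rot": [-10.7,0,0],"hand": 0},{"slide": [0,0,0],"delta_rot": [-10.7,0,0],"hand": 0},{"slide": [0,0,0],"delta_rot": [-10.7,0,0],"hand": 0},{"slide": [0,0,0],"delta_rot": [-10.7,0,0],"hand": 0},{"slide": [0,0,0],"delta_rot": [-10.7,0,0],"hand": 0},{"slide": [0,0,0],"delta_rot": [-4.4,0,0],"hand": 0},{"slide": [0,0,0],"delta_rot": [0,0,0],"hand": 0}])

```text
time_s: 30.68
ee_pos: [663.0, 48.1, 219.7]
tcp_rot: [0.708, -0.004, 0.706, 0.004]
contact_force: [-0.6, 0.4, 1.1]
gripper_width: 0.5
```

Emit:
servo_tool(series=[{"slide": [0,0,-8],"delta_rot": [0,0,0],"hand": 0},{"slide": [0,0,-8],"delta_rot": [0,0,0],"hand": 0},{"slide": [0,0,-8],"delta_rot": [0,0,0],"hand": 0},{"slide": [-1,0,-6],"delta_rot": [0,0,0],"hand": 0},{"slide": [-2,0,-5],"delta_rot": [0,0,0],"hand": 0},{"slide": [-2,0,-5],"delta_rot": [0,0,0],"hand": 0}])

```text
time_s: 31.42
ee_pos: [622.0, 47.9, 223.6]
tcp_rot: [0.707, -0.004, 0.707, 0.004]
contact_force: [0.1, -0.2, -0.1]
gripper_width: 0.1
```

Emit:
servo_tool(series=[{"slide": [-2,0,-5],"delta_rot": [0,0,0],"hand": 0},{"slide": [-3,0,-6],"delta_rot": [0,0,0],"hand": 0},{"slide": [-3,0,-6],"delta_rot": [0,0,0],"hand": 0},{"slide": [-3,0,-6],"delta_rot": [0,0,0],"hand": 0}])

```text
time_s: 31.92
ee_pos: [598.7, 47.6, 234.5]
tcp_rot: [0.707, -0.004, 0.707, 0.004]
contact_force: [1.8, 0.1, -0.5]
gripper_width: -0.2
```

```bash
python3 - <<'E'
from h import *
from workcell import sensors,capture
for n in ("scene",):
    c=capture(n); 
    im=c["color"][80:280,230:430]
    cv2.imwrite(f"pics/{n}13.png",cv2.resize(im[:,:,::-1],None,fx=3,fy=3,interpolation=cv2.INTER_CUBIC))
E
```

```text
(no output)
```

View pics/scene13.png

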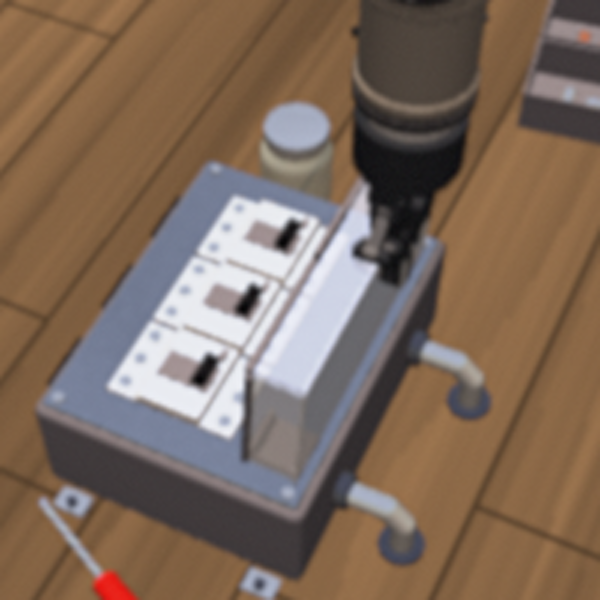

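The cover is turning with the finger (finger at (395,265), cover about upright) and the force is low. Continuing.

Emit:
servo_tool(series=[{"slide": [-2,0,-6],"delta_rot": [0,0,0],"hand": 0},{"slide": [-2,0,-7],"delta_rot": [0,0,0],"hand": 0},{"slide": [-2,0,-7],"delta_rot": [0,0,0],"hand": 0},{"slide": [-1,0,-7],"delta_rot": [0,0,0],"hand": 0},{"slide": [-1,0,-7],"delta_rot": [0,0,0],"hand": 0},{"slide": [-1,0,-7],"delta_rot": [0,0,0],"hand": 0}])

```text
time_s: 32.72
ee_pos: [557.6, 47.1, 243.3]
tcp_rot: [0.707, -0.004, 0.707, 0.004]
contact_force: [0.6, 0.2, -0.2]
gripper_width: -0.2
```

Emit:
servo_tool(series=[{"slide": [0,0,-7],"delta_rot": [0,0,0],"hand": 0},{"slide": [0,0,-7],"delta_rot": [0,0,0],"hand": 0},{"slide": [0,0,-7],"delta_rot": [0,0,0],"hand": 0},{"slide": [0,0,-7],"delta_rot": [0,0,0],"hand": 0}])

```text
time_s: 33.22
ee_pos: [529.7, 46.7, 243.3]
tcp_rot: [0.707, -0.004, 0.707, 0.004]
contact_force: [-0.6, -0.2, 0.1]
gripper_width: -0.2
```

```bash
python3 - <<'E'
from h import *
from workcell import sensors,capture
for n in ("scene",):
    c=capture(n); 
    im=c["color"][80:280,230:430]
    cv2.imwrite(f"pics/{n}14.png",cv2.resize(im[:,:,::-1],None,fx=3,fy=3,interpolation=cv2.INTER_CUBIC))
E
```

```text
(no output)
```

View pics/scene14.png

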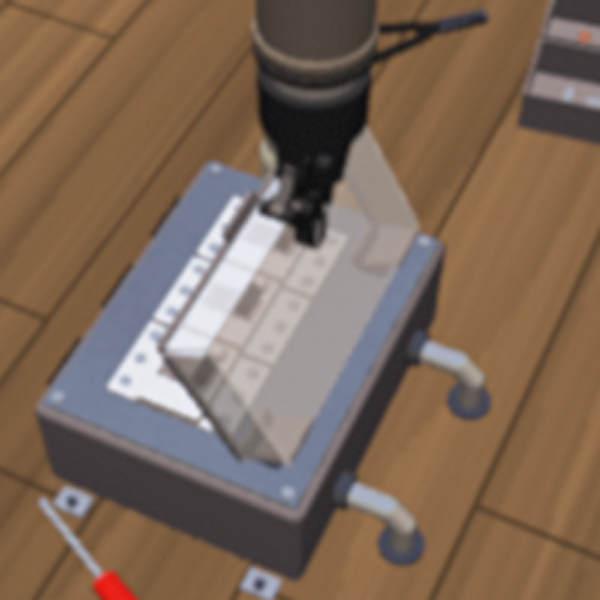

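The cover has gone past its balance point and is coming down with the finger off it. I'll lift away and let it shut.

Emit:
servo_tool(series=[{"slide": [-5,0,0],"delta_rot": [0,0,0],"hand": 0},{"slide": [-10,0,0],"delta_rot": [0,0,0],"hand": 0},{"slide": [-20,0,0],"delta_rot": [0,0,0],"hand": 0},{"slide": [-25,0,10],"delta_rot": [0,0,0],"hand": 0},{"slide": [-25,20,10],"delta_rot": [0,0,0],"hand": 0},{"slide": [0,30,0],"delta_rot": [0,0,0],"hand": 0},{"slide": [0,30,0],"delta_rot": [0,0,0],"hand": 0},{"slide": [0,30,0],"delta_rot": [0,0,0],"hand": 0},{"slide": [0,30,0],"delta_rot": [0,0,0],"hand": 0},{"slide": [0,30,0],"delta_rot": [0,0,0],"hand": 0},{"slide": [0,30,0],"delta_rot": [0,0,0],"hand": 0},{"slide": [0,30,0],"delta_rot": [0,0,0],"hand": 0},{"slide": [0,30,0],"delta_rot": [0,0,0],"hand": 0},{"slide": [0,0,0],"delta_rot": [0,0,0],"hand": 0}])

```text
time_s: 35.02
ee_pos: [546.2, 310.2, 328.7]
tcp_rot: [0.707, -0.005, 0.707, 0.007]
contact_force: [0.4, -0.5, 0.2]
gripper_width: 0.2
```

```bash
python3 - <<'E'
from h import *
from workcell import sensors,capture
print(sensors.state()["ee_pos"],sensors.state()["contact_force"],sensors.state()["time_s"])
for n in ("scene","top"):
    c=capture(n); 
    im=c["color"][80:330,210:430] if n=="scene" else c["color"][140:290,195:435]
    cv2.imwrite(f"pics/{n}15.png",cv2.resize(im[:,:,::-1],None,fx=2.4 if n=="scene" else 3.2,fy=2.4 if n=="scene" else 3.2,interpolation=cv2.INTER_CUBIC))
E
```

```text
[546.17392838 310.22401118 328.68723095] [ 0.41719656 -0.45823329  0.21929924] 35.025
```

View pics/scene15.png

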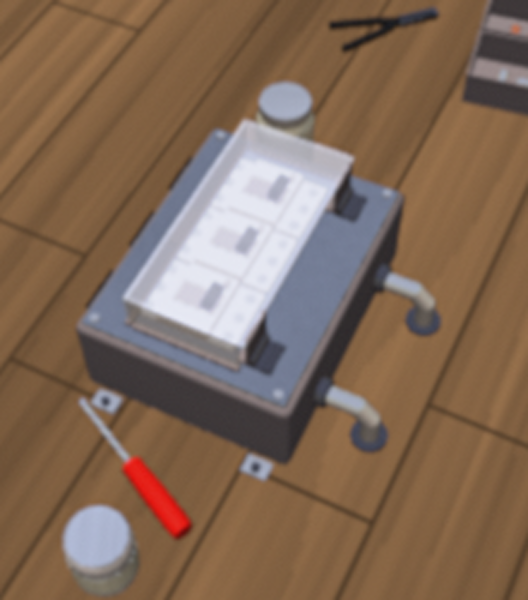

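View pics/top15.png

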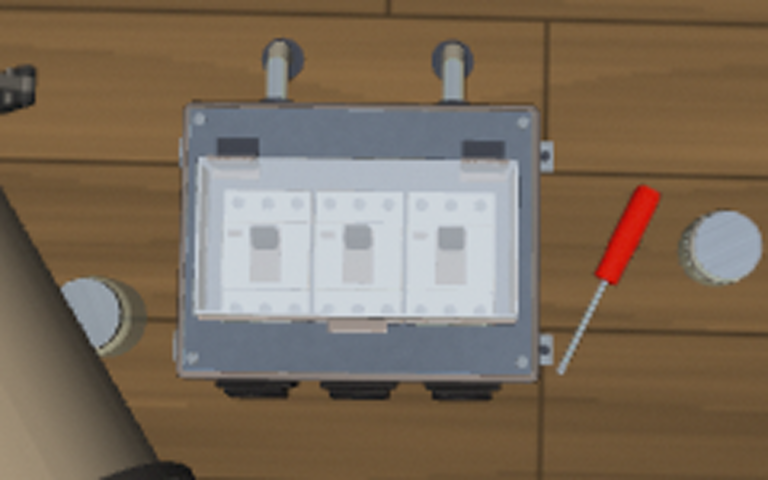

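The cover is shut, and through it all three toggles show on, at (265,237), (357,237) and (450,237) in the top crop. The jar, tin and screwdriver haven't moved, and the arm is clear of everything.

```bash
python3 - <<'E'
from workcell import ticket
print(ticket.job_done())
E
```

```text
the job is handed in; nothing more can be done
None
```

The tripped breaker (the one at +y) is reset and on, the clear cover is shut, and I handed the job in at about 35 s of the 56 s allowed.

- **Off:** I pressed the toggle towards the robot. It met a steady 3–5.5 N, then the force rose to 13 N against the stop with the toggle no longer moving in the pictures.
- **On:** My first two pushes back towards on jammed by friction at the toggle's end. They peaked at about 16.5 N as read between moves (limit 20 N), so I backed off each time. Following the toggle's arc instead took only 2–4 N. That is less than the 5–10 N the task describes, but the toggle passed +0.05 freely, so the latch had taken, and it snapped over to on.
- **Cover:** I pushed it from behind until it fell shut on its own.
- **Last checks:** In the final pictures all three toggles lean to on, the cover is shut, and the jar, tin and screwdriver look unmoved. The arm was clear, with the force reading within sensor noise.

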